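# Secure a tool chest's hasp with a snap hook

## Robot

A 6-joint arm with a two-finger parallel gripper is mounted at the origin on a cart in front of the work surface, level with it; the furniture and walls round the work are solid. World frame = base frame: x ahead of the robot, y to its left, z up, the work surface at z = 0. Lengths are in mm, angles in rad, forces in N, time in s.
With the tool pointing down it reaches from about 200 to 875 mm from the base axis. Payload 3.4 kg.
Tool frame: the origin (TCP) lies midway between the tips of the shut fingers; the grasp point (between the pads) lies 19 mm behind it; z points along the fingers, x is the direction in which the jaws open and shut, and the axes are right-handed (so a half turn about z gives the same grasp; the last joint's range is limited). The gripper opens to 94 mm and grips with 3 to 60 N. Pads are 16 mm wide; open, the fingers measure 119 mm over their backs; the gripper's body (75 mm by 177 mm) begins 78 mm behind the grasp point.
Start: joints at [0.981, 0.276, 1.505, -0, 1.361, -0.121], TCP at [259.817, 512.992, 205.493] pointing down, gripper open.
Joint ranges: [-2.89, 2.89], [-0.75, 2.08], [0.22, 2.7], [-1.18, 4.32], [0.11, 2.71], [-2.7, 2.7]. Speed limits (rad/s): [2.57, 2.57, 3.14, 3.14, 3.14, 3.14].

## Interface

Orientations are given as [roll, pitch, yaw] about the fixed x, y, z axes, in that order (R = Rz(yaw) Ry(pitch) Rx(roll)).
In Python, from station import * gives the robot as it stands.
- The arm moves only by the tool jog_arm, never from a script. Its argument "increments" is text: rows parted by semicolons, each of 5 numbers parted by spaces: the shift along the tool's x, y, z in cm, then the turn about the tool's z in rad, then the closure, from -1 (fully open) to 1 (shut). In form: dx dy dz yaw hand; .... A call has 1 to 10 rows; each row is the pose to reach, as a shift and turn from the pose commanded when the call began, along the tool's axes at that moment; what a row does not reach only later rows make up. A row lasts 1/8 s, in which the tool goes at most 62.5 mm and 10.7 degrees, less where a joint would pass 70% of its speed; a pose out of reach is approached as far as the arm can. A call with a gripper value outside its range is refused whole. The fingers move at their own pace and stop on an object; "squeeze" is the grip in N (left out, the last holds). Time passes only in rows, so rows that repeat a pose let the fingers close. It gives the time, the measured TCP pose, the force and the opening at its end, in the units of the state.
- get_state(): the state, without advancing time (a new reading comes with each control period).
- capture(name): name is "scene" or "top"; returns (picture, depth): 420x560x3 uint8, blue, green, red; 420x560 float32, mm along the optical axis (not along the pixel's ray), 0 where there is no reading.
- camera_model(name): a dict with "fx", "fy", "cx", "cy" (pixels), "extrinsics" (4x4, takes a point from camera to world coordinates). Camera axes: x right, y down, z forward; pixel columns grow to the right and rows downward; lengths in mm; the calibration is good to about 2 mm. A picture is of the moment at which its call begins. camera_model takes no time and is no camera call.
- hand_in(): hands the job in, once; it reports no verdict.
The state is a dict: "t": time; "joints": joint angles; "qd": joint speeds; "effort": joint torques, N m; "tool_pos": TCP position; "tcp_rot": TCP orientation; "contact_force": force on the tool from outside, world axes, zero at the start; "torque": the same for the moment, N m; "grip_width": opening from 0.0 (shut) to 1.0 (fully open).
Only numpy, scipy, OpenCV 4.12 (cv2) and the standard library are available. Lean on these libraries where they do the work, as an engineer would, in place of code of your own. Each camera call takes 0.05 s, during which the arm holds its last target. There are 200 camera calls.

## Task

The plywood tool chest on the bench is shut but not secured. Fold the steel hasp on its front fully down over the staple, then take the snap hook that lies on the bench in front of it, press its sprung gate open against the staple so that the staple's rod passes in, and let the gate snap shut behind it. Give the hook a steady pull of about a kilo (10 N) towards you to prove that it holds, pushing or pulling no harder than half as much again at any time, then let go and leave it hanging from the staple; do not shove the other things about.

Things in the scene. Friction and masses are not known exactly. Their poses are not given: they have to be found in the camera images.
- chest: Plywood tool chest, lid shut, heavy and fixed; 160 deep (x) x 300 wide (y) x 210 high. Origin: centre of its underside, on the bench; x from its front to its back, z up, y along its front to the robot's left. Its front, at x = -80, looks roughly at the robot. A small loose spanner lies on the lid.
- hasp (a joint): Angle of the hasp, a steel strap hinged on the chest's front, rad: 0 = fully home, flat against the front (a stop); 1.57 = sticking straight out at the robot; range 0 to 1.9. Stiff: it stays where it is left; it moves at about 5 N pushed 35 mm from its pin.
- hasp_pin (a point): Middle of the hasp's level hinge pin (along the chest's y), at x = -82.5, z = 195 in the chest's frame. The strap is 4 thick, 50 wide, 119 long from here; home, its outer face is 5 mm in front of the wood. A 13 mm wide slot, 46 to 99 mm from the pin, passes over the staple; the 46 mm of plain strap above the slot can be pushed home from the front, above the staple.
- hasp_end (a point): Middle of the strap's free lower end, 116 mm from the pin.
- staple_foot (a point): Middle of the staple's foot, on the wood (x = -80, y = 0, z = 125 of the chest; same axes). The staple: a U-bolt of 7 mm steel rod in the upright plane square to the front, so one looks through it along y; level legs, axes 16 mm above and below, round bend. How far it was screwed out differs and is not measured: the rod's axis at the bend's outermost point is 38 to 54 mm in front of the wood.
- snap_hook: Steel spring snap hook (carabiner) of 9 mm round wire, about 0.14 kg, lying flat on the bench, 108x46x9. Origin on its underside; x along it to the wide end (bow), y to the gate side, z up. In mm: narrow end x = -56.5; bow's outermost point x = 51 (wire axis 46.5); spine (fixed long side) axis at y = -21; nose: axis at y = 16, its round end at x = 28.5.
- hook_grip (a point): Middle of the hook's two parallel sides, the place to grip: 33 mm wide over all (along y), from x = -42 to -22 in the hook's frame; this point x = -31, y = 0, 4.5 above the underside.
- gate (a joint): The hook's sprung gate, rad: 0 = shut, grows as its free end is pressed inward (to -y of the hook), stop at 0.62; a 7 mm rod, pin at x = -20, y = 12 of the hook, free end at x = 25.5, y = 16. It gives at 3 N at its free end, 4 N half open, more nearer the pin, and springs back by itself.
- hook_bow (a point): Point in the bow where the staple rod's axis lies when pulled home: x = 38.5, y = -1 of the hook, mid-wire. The rod comes in over the gate just behind the nose, its axis best at x = 18 to 24 of the hook: further on it meets the nose, and the bow must stay clear of the strap. Once it is at y under 6, drawing the hook off from the chest takes it into the bow and the gate snaps shut.
- tape_2: Bystander: small roll of black tape lying on a board, 53 across, 19 high. Origin: centre of its underside.
- tape_measure: Bystander: tape measure, 36x77x62. Origin: centre of its underside.
- block_b: Bystander: small wooden block, 38x60x19. Origin: centre of its underside.
- tape_1: Bystander: roll of masking tape lying flat, 104 across, 25 high. Origin: centre of its underside.
- marker: Bystander: marker pen lying flat, 17x130x17. Origin: centre of its underside.
There are look-alikes about, which are no part of the job. There is more than one size of the snap_hook; the one meant has the size given above.

How it is judged:
By the outcome, as a careful person would: the job done as asked, in the order asked, and still so for the second after the job is handed in, with the robot touching nothing.
It also fails if it takes over 72 s, if anything falls off the work surface, if the arm or the gripper's body presses on something with over 40 N, if the wrist force passes 120 N, or if a joint passes its speed limit or range.

## Working session

There is one attempt and no reset: what is moved stays moved. The work goes in short steps, Python scripts to look and compute and a tool call to move; the robot and the scene stay as the last step left them, time stands still between calls to the robot, and variables do not carry over. Pictures are saved under pics/ and viewed, about 8 in all and at most 12, crops included, and the job is handed in when it is done.

Besides the shell and the picture viewer there is one more tool, called after "Call:" by a JSON object that holds its "name" and its "arguments". jog_arm: Moves the arm, as the interface text tells. Its arguments: {"type":"object","properties":{"increments":{"type":"string"},"squeeze":{"type":"number"}},"required":["increments"]}

```bash
ls; mkdir -p pics
python3 - <<'E'
from station import *
import cv2,numpy as np
for n in("scene","top"):
    p,d=capture(n); cv2.imwrite(f"pics/{n}0.png",p); np.save(f"pics/{n}0.npy",d)
    m=camera_model(n); print(n,m["fx"],m["fy"],m["cx"],m["cy"]); print(np.round(m["extrinsics"],3).tolist())
    print((d>0).mean())
print(get_state())
E
```

```text
pics
scene 541.8012536980003 541.8012536980003 283.14470398101173 217.47266033542695
[[-0.521, -0.614, 0.593, -343.393], [-0.854, 0.388, -0.347, 447.374], [-0.017, -0.687, -0.727, 1173.328], [0.0, 0.0, 0.0, 1.0]]
0.9960289115646258
top 418.85030521154107 418.85030521154107 283.8774298777151 212.16160502324018
[[0.014, -0.99, 0.142, 373.555], [-1.0, -0.015, -0.006, -46.736], [0.008, -0.142, -0.99, 1052.884], [0.0, 0.0, 0.0, 1.0]]
0.9959566326530612
{'t': 0.1, 'joints': array([ 9.80994645e-01,  2.76517547e-01,  1.50592426e+00, -1.24579158e-05,
        1.36069007e+00, -1.20980380e-01]), 'qd': array([ 0.00062479, -0.00096132, -0.00265428,  0.00166734, -0.00107467,
        0.00062662]), 'effort': array([ 2.30398284e-03, -4.05456662e+01, -2.37779653e+01,  7.05225812e-02,
        2.99352827e-02, -6.35312449e-05]), 'tool_pos': array([259.54297969, 512.56856065, 204.73211834]), 'tcp_rot': array([-3.14141898e+00,  1.52944824e-03,  1.10197777e+00]), 'contact_force': array([-0.0592369 ,  0.38656913,  0.14179496]), 'torque': array([ 0.02158233, -0.03054856,  0.02956769]), 'grip_width': 0.9959270678521184}
```

View pics/scene0.png

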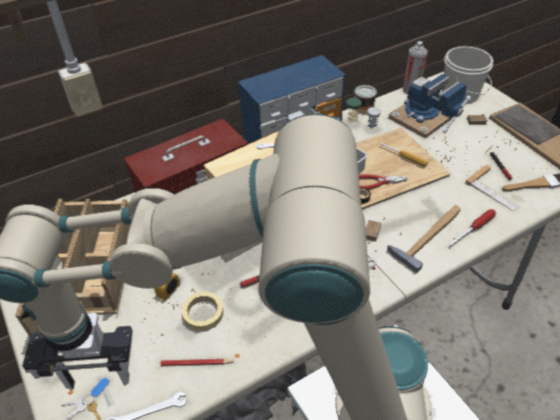

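View pics/top0.png

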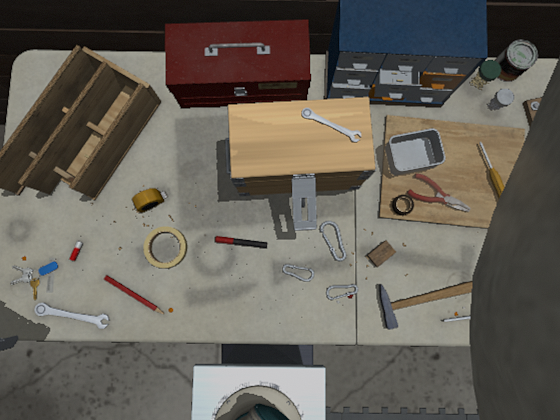

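The top view shows the chest lid (230–375, 100–180) and the hasp sticking out at (303, 200). There are three hooks, at (333,242), (297,272) and (341,292). The (333,242) hook is clearly longest. In the scene view the arm covers all of this.

```bash
cat > h.py <<'E'
import numpy as np,cv2
from station import *
def ray(n,uv,z):
    m=camera_model(n);E=np.array(m["extrinsics"]);uv=np.atleast_2d(uv).astype(float);z=np.broadcast_to(z,len(uv))
    d=np.c_[(uv[:,0]-m["cx"])/m["fx"],(uv[:,1]-m["cy"])/m["fy"],np.ones(len(uv))]@E[:3,:3].T
    o=E[:3,3];return o+d*((z-o[2])/d[:,2])[:,None]
def cloud(n,D):
    m=camera_model(n);E=np.array(m["extrinsics"]);v,u=np.indices(D.shape)
    P=np.stack([(u-m["cx"])/m["fx"]*D,(v-m["cy"])/m["fy"]*D,D],-1)
    return P@E[:3,:3].T+E[:3,3]
def proj(n,P):
    m=camera_model(n);E=np.linalg.inv(np.array(m["extrinsics"]));q=np.atleast_2d(P)@E[:3,:3].T+E[:3,3]
    return np.c_[q[:,0]/q[:,2]*m["fx"]+m["cx"],q[:,1]/q[:,2]*m["fy"]+m["cy"]]
def crop(p,x0,y0,w,h,s,f): cv2.imwrite("pics/"+f,cv2.resize(p[y0:y0+h,x0:x0+w],None,fx=s,fy=s,interpolation=cv2.INTER_CUBIC))
E
python3 - <<'E'
from h import *
p=cv2.imread("pics/top0.png");D=np.load("pics/top0.npy");P=cloud("top",D)
crop(p,215,90,170,220,3.6*0.75,"crop1.png") if 0 else crop(p,220,160,160,150,3.9,"crop1.png")
Z=P[...,2]
print("bench z",np.median(Z[240:300,180:260]))
lid=((Z>200)&(Z<225)).astype(np.uint8); lid[:, :215]=0; lid[:,390:]=0; lid[:95]=0; lid[200:]=0
lid=cv2.morphologyEx(lid,cv2.MORPH_OPEN,np.ones((5,5)))
Q=P[lid>0]; print(len(Q),np.percentile(Q[:,2],[5,50,95]))
r=cv2.minAreaRect(Q[:,:2].astype(np.float32)); print("lid",r,cv2.boxPoints(r).round(1).tolist())
# hasp pts
for v in range(174,236,4): print(v,[int(x) for x in Z[v,285:325:3]])
# hooks
for (x0,y0,x1,y1) in [(316,215,352,268),(278,258,318,286),(322,280,362,306)]:
    g=cv2.cvtColor(p,cv2.COLOR_BGR2GRAY)[y0:y1,x0:x1].astype(int); print("hook", np.median(g)); zz=Z[y0:y1,x0:x1]; print(np.percentile(zz,[50,90,95,99]).round(1))
E
```

```text
bench z 0.9352476938292966
10610 [208.07873449 210.70608939 213.74558369]
lid ((653.3683471679688, -84.31497192382812), (163.28643798828125, 301.7554016113281), 3.908259391784668) [[561.5999755859375, 60.599998474121094], [582.2000122070312, -240.39999389648438], [745.0999755859375, -229.3000030517578], [724.5, 71.80000305175781]]
174 [210, 213, 209, 208, 211, 206, 209, 209, 209, 210, 204, 200, 198, 197]
178 [182, 181, 176, 200, 199, 201, 198, 196, 195, 197, 162, 164, 161, 157]
182 [142, 140, 193, 195, 193, 191, 192, 190, 190, 190, 121, 120, 121, 114]
186 [99, 93, 94, 186, 191, 190, 189, 191, 188, 188, 80, 76, 74, 69]
190 [50, 43, 47, 184, 187, 185, 183, 182, 183, 183, 24, 26, 25, 21]
194 [-1, 0, 0, 179, 181, 182, 181, 184, 178, 180, 179, 0, 0, 0]
198 [3, 3, 0, 176, 175, 175, 145, 1, 178, 175, 174, 0, -1, 0]
202 [3, 0, -1, 175, 172, 173, 142, 0, 172, 170, 171, 0, 1, -3]
206 [-2, 1, 0, 170, 171, 170, 133, 0, 168, 169, 166, 3, 2, -3]
210 [-2, 0, 0, 165, 163, 163, 1, 0, 166, 164, 162, 2, 0, 2]
214 [1, 2, 1, 162, 160, 158, 0, 1, 159, 159, 158, 0, 1, 4]
218 [0, 2, -1, 157, 154, 156, -1, 2, 155, 156, 154, 0, 4, 1]
222 [0, 4, 0, 152, 150, 151, 151, 153, 152, 151, 150, 0, -2, 8]
226 [0, 2, 0, 147, 144, 145, 146, 146, 146, 145, 144, 0, 10, -2]
230 [0, 2, 5, 145, 145, 144, 145, 0, 1, 3, 2, 1, 7, -2]
234 [0, 0, -3, -2, 0, 1, 0, 0, -3, 0, 1, 1, 1, 10]
hook 143.0
[ 1.3  8.3 10.  12.7]
hook 131.0
[ 1.1  6.3  8.  10.7]
hook 147.0
[ 1.2  6.2  7.6 10.4]
```

View pics/crop1.png

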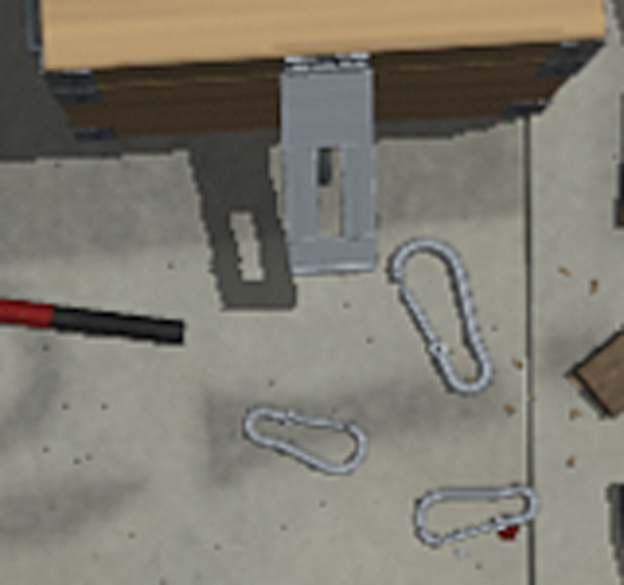

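The big hook at crop (440,315), image (333,242), is the longest. Its bow is up-left and its gate is on the left. The other two are clearly smaller. Next I measure the hook, hasp and staple.

Run:
```python
from h import *
p=cv2.imread("pics/top0.png");D=np.load("pics/top0.npy");P=cloud("top",D);Z=P[...,2]
yaw=np.deg2rad(3.908);c=np.array([653.4,-84.3]);R=np.array([[np.cos(yaw),-np.sin(yaw)],[np.sin(yaw),np.cos(yaw)]])
ch=lambda Q:np.c_[(Q[:,:2]-c)@R,Q[:,2]]
C=ch(P.reshape(-1,3)).reshape(P.shape)
print("staple pts (chest)");
for v in range(192,216,1):
    for u in range(300,310):
        if 120<Z[v,u]<150: print(v,u,C[v,u].round(0).tolist())
m=(Z>140)&(Z<203);m[:180]=0;m[235:]=0;m[:,:290]=0;m[:,325:]=0
H=C[m];H=H[H[:,2]-195>(H[:,0]+90)*0.6-25] if 0 else H
print("hasp n",len(H),"y",np.percentile(H[:,1],[2,50,98]).round(1),"minx",H[:,0].min(),H[:,2].min())
k=np.polyfit(H[:,0],H[:,2],1);print("slope",k,"phi",np.pi/2-np.arctan(k[0]))
g=cv2.cvtColor(p,cv2.COLOR_BGR2GRAY).astype(np.float32)
for name,(x0,y0,x1,y1) in dict(big=(318,217,350,266),s1=(279,260,318,284),s2=(323,281,361,303)).items():
    s=Z[y0:y1,x0:x1]; bg=cv2.medianBlur(cv2.cvtColor(p,cv2.COLOR_BGR2GRAY),31)[y0:y1,x0:x1].astype(float)
    mm=((np.abs(g[y0:y1,x0:x1]-bg)>22)|(s>6)).astype(np.uint8)
    mm=cv2.morphologyEx(mm,cv2.MORPH_CLOSE,np.ones((3,3)))
    n,l,st,_=cv2.connectedComponentsWithStats(mm);i=1+st[1:,4].argmax()
    v,u=np.nonzero(l==i);W=ray("top",np.c_[u+x0,v+y0],4.5)[:,:2]
    r=cv2.minAreaRect(W.astype(np.float32));print(name,r,cv2.boxPoints(r).round(0).tolist())
    if name=="big":
        np.save("pics/big.npy",W); print("z of hook px",np.percentile(s[l==i],[25,50,75]))
        print("\n".join("".join(".#"[a==i] for a in row) for row in l))
```

```text
staple pts (chest)
198 301 [-118.0, 3.0, 146.0]
198 302 [-117.0, 1.0, 143.0]
198 303 [-118.0, -1.0, 145.0]
199 301 [-119.0, 3.0, 143.0]
199 302 [-120.0, 1.0, 145.0]
199 303 [-119.0, -1.0, 142.0]
199 304 [-120.0, -4.0, 143.0]
200 301 [-121.0, 3.0, 139.0]
200 302 [-122.0, 1.0, 146.0]
200 303 [-122.0, -1.0, 146.0]
200 304 [-122.0, -3.0, 142.0]
201 301 [-123.0, 3.0, 139.0]
201 302 [-124.0, 1.0, 142.0]
201 303 [-124.0, -1.0, 144.0]
201 304 [-124.0, -3.0, 141.0]
202 301 [-125.0, 3.0, 138.0]
202 302 [-126.0, 1.0, 141.0]
202 303 [-126.0, -1.0, 143.0]
202 304 [-127.0, -3.0, 145.0]
203 302 [-128.0, 1.0, 142.0]
203 303 [-128.0, -1.0, 141.0]
203 304 [-128.0, -3.0, 140.0]
204 302 [-130.0, 1.0, 137.0]
204 303 [-130.0, -1.0, 137.0]
204 304 [-130.0, -3.0, 135.0]
205 301 [-129.0, 3.0, 121.0]
205 302 [-132.0, 1.0, 135.0]
205 303 [-132.0, -1.0, 137.0]
205 304 [-132.0, -3.0, 136.0]
206 301 [-133.0, 3.0, 129.0]
206 302 [-134.0, 1.0, 135.0]
206 303 [-134.0, -1.0, 134.0]
206 304 [-134.0, -3.0, 132.0]
207 302 [-135.0, 1.0, 129.0]
207 303 [-135.0, -1.0, 128.0]
hasp n 1065 y [-24.5   0.1  24. ] minx -188.56484494785002 140.1367703488661
slope [  0.47290664 233.3459045 ] phi 1.1290573704325437
big ((455.0044250488281, -182.840576171875), (117.1884536743164, 55.292579650878906), 30.003084182739258) [[390.0, -188.0], [418.0, -236.0], [520.0, -177.0], [492.0, -130.0]]
z of hook px [4.21596903 7.89498005 9.76644884]Traceback (most recent call last):
  File "<stdin>", line 24, in <module>
  File "<stdin>", line 24, in <genexpr>
  File "<stdin>", line 24, in <genexpr>
TypeError: string indices must be integers, not 'numpy.bool'
```

Call:
{"name": "jog_arm", "arguments": {"increments": "-44.6 22.6 0 1.5 -1; -44.6 22.6 0 1.5 -1; -44.6 22.6 0 1.5 -1; -44.6 22.6 0 1.5 -1; -44.6 22.6 0 1.5 -1; -44.6 22.6 0 1.5 -1; -44.6 22.6 0 1.5 -1; -44.6 22.6 0 1.5 1; -44.6 22.6 0 1.5 1; -44.6 22.6 0 1.5 1", "squeeze": 20}}

```text
t: 1.35
tool_pos: [259.7, 13.2, 205.3]
tcp_rot: [-3.141, 0.001, -0.399]
contact_force: [0.3, -0.2, 0.1]
grip_width: 0.718
```

Call:
{"name": "jog_arm", "arguments": {"increments": "17.4 41.5 0 1.105 1; 17.4 41.5 0 1.105 1; 17.4 41.5 0 1.105 1; 17.4 41.5 0 1.105 1; 17.4 41.5 0 1.105 1; 17.4 41.5 0 1.105 1; 17.4 41.5 0 1.105 1; 17.4 41.5 0 1.105 1; 17.4 41.5 0 1.105 1; 17.4 41.5 0 1.105 1"}}

```text
t: 2.6
tool_pos: [260.8, -434.2, 205.3]
tcp_rot: [-3.142, 0.002, -1.499]
contact_force: [0.3, -0.1, 0.3]
grip_width: 0.004
```

Run:
```python
from h import *
print(get_state()["tool_pos"])
for n in("scene","top"):
    p,d=capture(n); cv2.imwrite(f"pics/{n}1.png",p); np.save(f"pics/{n}1.npy",d)
p=cv2.imread("pics/scene1.png")
uv=proj("scene",[[455,-183,4],[545,-90,125],[465,-95,145]]);print(uv)
c=uv.mean(0).astype(int)
x0,y0=c[0]-90,c[1]-75;print(x0,y0);crop(p,x0,y0,190,150,4,"crop2.png")
```

```text
[ 260.78566699 -434.22499729  205.26027019]
[[333.06929296 241.31209192]
 [288.21726676 204.81240277]
 [305.88802975 217.095093  ]]
219 146
```

View pics/crop2.png

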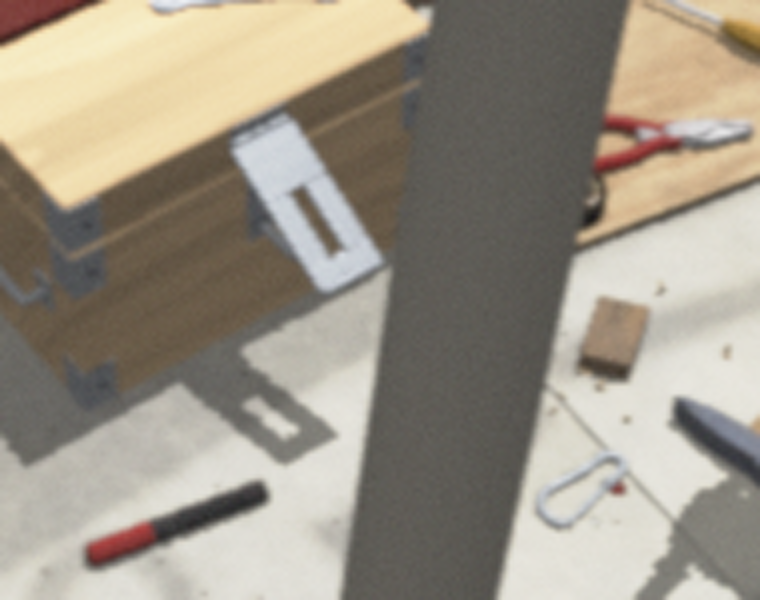

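Call:
{"name": "jog_arm", "arguments": {"increments": "-30.4 -23.5 2 0 1; -30.4 -23.5 2 0 1; -30.4 -23.5 2 0 1; -30.4 -23.5 2 0 1; -30.4 -23.5 2 0 1; -30.4 -23.5 2 0 1; -30.4 -23.5 2 0 1; -30.4 -23.5 2 0 1; -30.4 -23.5 2 0 1; -30.4 -23.5 2 0 1"}}

```text
t: 3.95
tool_pos: [472.6, -119.1, 185.6]
tcp_rot: [-3.142, -0.0, -1.505]
contact_force: [0.0, -0.3, -0.2]
grip_width: 0.006
```

```bash
cat >> h.py <<'E'
yaw=np.deg2rad(3.908);c0=np.array([653.4,-84.3]);Rc=np.array([[np.cos(yaw),-np.sin(yaw)],[np.sin(yaw),np.cos(yaw)]])
def chest(P): P=np.atleast_2d(P);return np.c_[(P[:,:2]-c0)@Rc,P[:,2]]
def world(P): P=np.atleast_2d(P);return np.c_[P[:,:2]@Rc.T+c0,P[:,2]]
E
python3 - <<'E'
from h import *
s=get_state();print(chest(s["tool_pos"]),s["contact_force"],s["tcp_rot"])
p=cv2.imread("pics/top1.png");q,d=capture("top");cv2.imwrite("pics/top2.png",q);np.save("pics/top2.npy",d)
W=np.load("pics/big.npy");Z=cloud("top",np.load("pics/top0.npy"))[...,2]
p0=cv2.imread("pics/top0.png");g=cv2.cvtColor(p0,cv2.COLOR_BGR2GRAY)
np.set_printoptions(linewidth=250)
for v in range(217,266):print(v,*["%3d"%x for x in g[v,318:350]])
s,_=capture("scene");cv2.imwrite("pics/scene2.png",s);u=proj("scene",[[455,-183,4]])[0].astype(int);print(u)
cv2.imwrite("pics/crop3.png",np.hstack([cv2.resize(p0[210:275,305:360],None,fx=6,fy=6,interpolation=2),cv2.resize(s[u[1]-33:u[1]+32,u[0]-35:u[0]+35],None,fx=6,fy=6,interpolation=2)]))
E
```

```text
[[-182.70404256  -22.35633966  185.62041539]] [ 0.04413725 -0.33184928 -0.21881705] [-3.14157877e+00 -3.01325076e-04 -1.50533420e+00]
217 127 124 125 128 131 132 133 133 131 133 140 142 140 140 139 136 138 141 141 142 143 143 144 143 140 139 140 142 142 146 146 147
218 132 131 133 135 134 137 137 139 138 141 145 148 145 146 144 142 143 145 146 147 148 147 144 143 142 142 143 145 145 146 149 150
219 137 135 138 139 138 139 142 144 146 148 148 152 150 146 144 145 146 146 147 150 149 146 145 145 146 146 148 146 148 146 148 149
220 141 138 138 141 142 144 147 139 136 138 136 140 140 141 146 148 148 148 148 151 148 149 150 150 149 151 151 150 149 147 150 151
221 145 141 142 142 146 139 132 112 110 124 129 136 137 130 134 137 139 147 148 149 151 152 151 149 149 152 151 152 150 150 150 152
222 146 144 146 141 138 115 104 137 142 147 155 158 160 149 144 126 116 135 148 151 151 152 150 148 147 148 148 148 149 151 151 154
223 145 145 150 121  99 134 144 166 148 115 105  98 104 139 164 150 140 128 135 150 153 151 151 148 147 147 147 148 148 149 151 153
224 146 149 138 100 115 168 153 102 106 10
[... 4811 characters left out ...]
12 107 115 127 128 127 130 135
261 124 125 122 123 127 125 122 118 118 120 122 120 120 122 123 126 127 129 129 118  96  93 107 102 112 122 123 127 128 126 131 136
262 126 125 122 123 126 124 120 117 118 122 125 124 119 120 123 123 123 123 123 124 123 122 124 124 122 122 121 123 129 129 131 134
263 124 124 119 121 123 123 119 116 120 121 124 124 120 118 122 124 122 124 124 122 119 122 123 126 124 123 122 124 125 127 131 124
264 124 123 119 119 121 119 116 114 116 120 122 122 120 120 121 122 125 127 128 123 120 119 122 127 126 124 124 124 124 127 131 107
265 126 121 121 120 119 118 115 112 113 117 120 119 120 120 121 125 127 132 131 124 115 112 116 123 125 124 126 128 126 129 130 116
[333 241]
```

View pics/crop3.png

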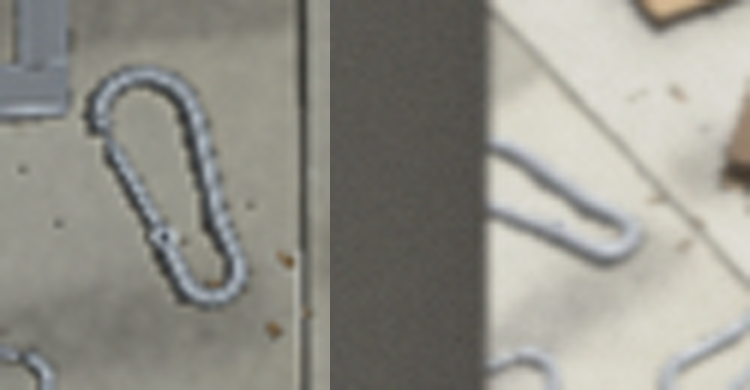

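The crop confirms it. Big hook: bow at image (328,223), narrow end at (340,259), gate on the left from the nose at (321,231) to the pin at (332,250). Now I push the hasp down along its arc.

Call:
{"name": "jog_arm", "arguments": {"increments": "-0.4 0.5 2.5 0 1; -0.4 0.5 3.2 0 1; -0.4 0.5 3.5 0 1; -0.4 0.5 3.8 0 1; -0.4 0.25 4.25 0 1; -0.4 0 4.7 0 1; -0.4 -0.3 5.15 0 1; -0.4 -0.65 5.6 0 1; -0.4 -1.0 6.0 0 1; -0.4 -1.35 6.4 0 1"}}

```text
t: 5.3
tool_pos: [486.7, -112.8, 121.1]
tcp_rot: [3.141, 0.0, -1.503]
contact_force: [-0.5, -0.9, 0.1]
grip_width: 0.005
```

Call:
{"name": "jog_arm", "arguments": {"increments": "0 -0.4 0.4 0 1; 0 -0.75 0.8 0 1; 0 -1.15 1.1 0 1; 0 -1.6 1.4 0 1"}}

```text
t: 5.8
tool_pos: [502.5, -111.7, 107.1]
tcp_rot: [3.141, 0.0, -1.503]
contact_force: [-0.9, -0.5, -0.6]
grip_width: 0.006
```

Run:
```python
from h import *
s=get_state();print(chest(s["tool_pos"]),s["contact_force"])
q,d=capture("top");s,_=capture("scene");
u=proj("scene",world([[-100,0,140]]))[0].astype(int);v=proj("top",world([[-100,0,140]]))[0].astype(int);print(u,v)
cv2.imwrite("pics/crop4.png",np.hstack([cv2.resize(q[v[1]-40:v[1]+60,v[0]-50:v[0]+50],None,fx=4,fy=4,interpolation=2),cv2.resize(s[u[1]-50:u[1]+50,u[0]-50:u[0]+50],None,fx=4,fy=4,interpolation=2)]))
W=np.load("pics/big.npy")[:,:2]
M=ray("top",[[337.9,252]],4.5)[0,:2];pin=ray("top",[[331.8,249.7]],4.5)[0,:2];print("M",M)
for a in (23,25,27):
    e=np.array([np.cos(np.deg2rad(a)),np.sin(np.deg2rad(a))]);n=np.array([-e[1],e[0]])
    t=W@e;mid=(t.min()+t.max())/2;O=mid+2.75
    cy=M@n; print(a,"len",np.ptp(t),"pin xy",pin@e-O,pin@n-cy,"grip",(O-31)*e+cy*n, "y range",(W@n).min()-cy,(W@n).max()-cy)
```

```text
[[-152.46247128  -17.00510269  107.13940746]] [-0.87373781 -0.53538269 -0.58522349]
[286 198] [301 190]
M [ 425.71282908 -189.18071589]
23 len 118.96925460519248 pin xy -21.741683111000896 11.872101209274945 grip [ 427.33448957 -188.49236185] y range -31.32947458742882 26.604269475485182
25 len 118.6410966093037 pin xy -20.957695447382378 11.480275734385089 grip [ 426.96837105 -188.59524705] y range -32.94401376570653 24.32214102312264
27 len 118.16839271245652 pin xy -20.151524511541822 11.07446331191369 grip [ 426.57965439 -188.73904633] y range -34.51841573784708 22.010379788462046
```

View pics/crop4.png

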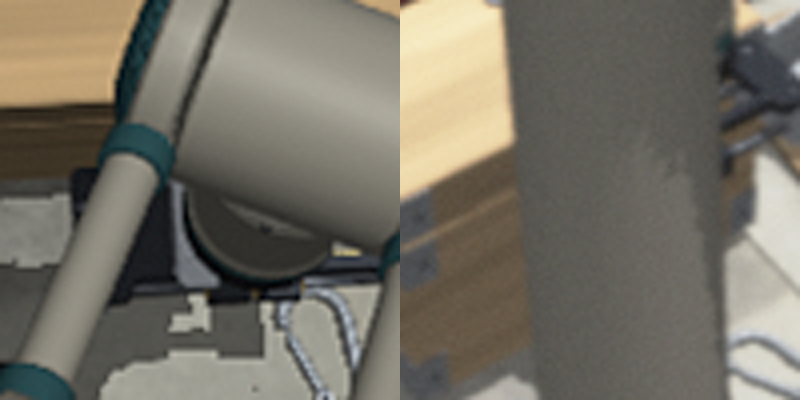

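Call:
{"name": "jog_arm", "arguments": {"increments": "0 0 -2.4 0 1; 0 0 -4.8 0 1; 0 -2.0 -4.8 0 1; 0 -3.0 -4.8 0 1; 0 -3.5 -4.8 0 1; 0 -4.0 -4.8 0 1; 0 -4.5 -4.8 0 1; 0 -4.9 -4.8 0 1; 0 -5.2 -4.8 0 1; 0 -5.4 -4.8 0 1"}}

```text
t: 7.15
tool_pos: [556.2, -108.1, 155.3]
tcp_rot: [3.141, 0.0, -1.503]
contact_force: [-2.4, -0.1, -1.4]
grip_width: 0.004
```

Call:
{"name": "jog_arm", "arguments": {"increments": "0 -0.1 0 0 1; 0 -0.2 0 0 1; 0 -0.3 0 0 1; 0 -0.4 0 0 1; 0 -0.4 0 0 1"}}

```text
t: 7.78
tool_pos: [560.5, -107.8, 155.4]
tcp_rot: [-3.141, 0.0, -1.503]
contact_force: [-2.2, 0.2, -2.2]
grip_width: 0.006
```

Call:
{"name": "jog_arm", "arguments": {"increments": "0 -0.05 0 0 1; 0 -0.1 0 0 1; 0 -0.15 0 0 1; 0 -0.2 0 0 1; 0 -0.2 0 0 1"}}

```text
t: 8.4
tool_pos: [562.3, -107.7, 155.4]
tcp_rot: [3.141, 0.0, -1.503]
contact_force: [-3.2, -0.1, -2.4]
grip_width: 0.005
```

Call:
{"name": "jog_arm", "arguments": {"increments": "0 -0.05 0 0 1; 0 -0.1 0 0 1; 0 -0.1 0 0 1; 0 -0.1 0 0 1"}}

```text
t: 8.9
tool_pos: [562.6, -107.7, 155.4]
tcp_rot: [3.14, 0.0, -1.503]
contact_force: [-4.6, -0.7, -1.7]
grip_width: 0.003
```

Call:
{"name": "jog_arm", "arguments": {"increments": "0 -0.05 0 0 1; 0 -0.1 0 0 1; 0 -0.15 0 0 1; 0 -0.15 0 0 1"}}

```text
t: 9.4
tool_pos: [562.6, -107.7, 155.4]
tcp_rot: [3.137, 0.0, -1.503]
contact_force: [-8.9, -0.4, 0.9]
grip_width: 0.002
```

Hasp is at its stop: the force rises to 9 N with no further motion. I back off and go above the hook.

Call:
{"name": "jog_arm", "arguments": {"increments": "0 3 0 0 1; 0 7 0 0 1; 3 12 0 -0.15 -0.28; 7.16 14.35 0 -0.36 -0.28; 7.16 14.35 3 -0.36 -0.28; 7.16 14.35 8 -0.36 -0.28; 7.16 14.35 9.5 -0.36 -0.28; 7.16 14.35 9.5 -0.36 -0.28; 7.16 14.35 9.5 -0.36 -0.28"}}

```text
t: 10.52
tool_pos: [428.6, -189.7, 61.7]
tcp_rot: [-3.139, -0.004, -1.143]
contact_force: [0.1, 0.7, -0.7]
grip_width: 0.639
```

Run:
```python
from h import *
s=get_state();print(s["tool_pos"],s["tcp_rot"],s["contact_force"],s["grip_width"])
q,d=capture("top");sc,ds=capture("scene");cv2.imwrite("pics/top5.png",q);cv2.imwrite("pics/scene5.png",sc)
C=np.c_[cloud("scene",ds).reshape(-1,3)]
K=chest(C);m=(abs(K[:,1])<24)&(K[:,0]<-75)&(K[:,0]>-150)&(K[:,2]>70)&(K[:,2]<195)
print(m.sum());K=K[m]
for z in range(75,195,10):
    k=K[abs(K[:,2]-z)<5]; print(z,len(k),np.percentile(k[:,0],[5,50,95]).round(1) if len(k) else "")
st=K[(abs(K[:,1])<7)&(K[:,0]<-95)&(K[:,2]<150)];print("staple",len(st),st.min(0) if len(st) else "")
u=proj("scene",world([[-100,0,140]]))[0].astype(int);v=proj("top",[[427,-188,5]])[0].astype(int);print(u,v)
cv2.imwrite("pics/crop5.png",np.hstack([cv2.resize(q[v[1]-60:v[1]+40,v[0]-50:v[0]+50],None,fx=4,fy=4,interpolation=2),cv2.resize(sc[u[1]-50:u[1]+50,u[0]-50:u[0]+50],None,fx=4,fy=4,interpolation=2)]))
```

```text
[ 428.63642785 -189.71905893   61.72368241] [-3.13868872 -0.00351613 -1.1431374 ] [ 0.10645364  0.74068622 -0.66065972] 0.6393665373447088
142
75 6 [-80.  -78.2 -76.5]
85 8 [-85.4 -81.  -76. ]
95 14 [-84.4 -81.4 -77.3]
105 7 [-82.7 -79.6 -75.7]
115 14 [-84.3 -80.5 -77.3]
125 10 [-83.9 -80.2 -76.2]
135 11 [-84.1 -80.5 -76.8]
145 16 [-83.6 -80.1 -76.2]
155 10 [-82.7 -80.8 -75.9]
165 12 [-85.  -82.4 -77.1]
175 15 [-85.  -81.  -76.5]
185 14 [-84.4 -81.3 -76. ]
staple 0 
[286 198] [337 251]
```

View pics/crop5.png

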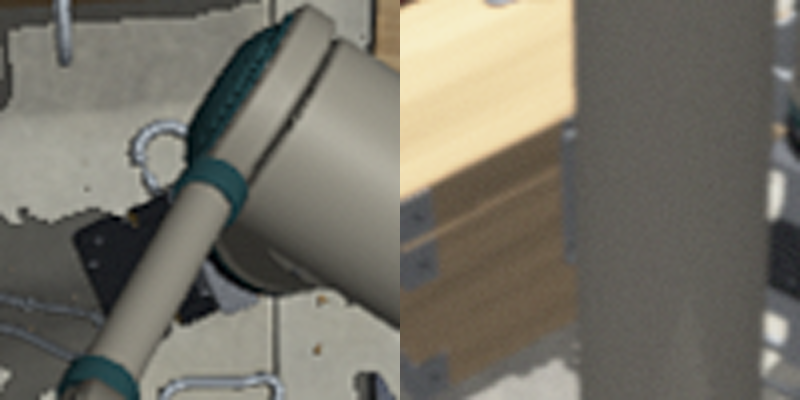

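Call:
{"name": "jog_arm", "arguments": {"increments": "-0.17 0.1 2 0 -0.28; -0.17 0.1 4 0 -0.28; -0.17 0.1 5.3 0 -0.28; -0.17 0.1 5.7 0 -0.28; -0.17 0.1 5.9 0 -0.28; -0.17 0.1 5.9 0 -0.28"}}

```text
t: 11.38
tool_pos: [425.3, -187.8, 1.8]
tcp_rot: [-3.141, -0.001, -1.143]
contact_force: [0.8, -0.1, -0.2]
grip_width: 0.642
```

Call:
{"name": "jog_arm", "arguments": {"increments": "0.14 -0.12 0 0 -0.28; 0.14 -0.12 0 0 1; 0.14 -0.12 0 0 1; 0.14 -0.12 0 0 1; 0.14 -0.12 0 0 1; 0.14 -0.12 0 0 1; 0.14 -0.12 0 0 1", "squeeze": 50}}

```text
t: 12.25
tool_pos: [426.7, -188.5, 1.5]
tcp_rot: [-3.141, -0.0, -1.143]
contact_force: [0.8, -0.7, 0.0]
grip_width: 0.337
```

Call:
{"name": "jog_arm", "arguments": {"increments": "0 0 -2 0 1; 0 0 -6 0 1; 0 0 -9 0.15 1; 0 0 -12.05 0.33 1; 0 0 -12.05 0.5 1; -2 -2 -12.05 0.68 1; -5 -5 -12.05 0.85 1; -7.2 -7 -12.05 0.971 1; -7.2 -7 -12.05 0.971 1; -7.2 -7 -12.05 0.971 1"}}

```text
t: 13.5
tool_pos: [459.9, -94.2, 121.7]
tcp_rot: [3.141, -0.001, -2.112]
contact_force: [0.5, 0.3, -1.2]
grip_width: 0.335
```

Run:
```python
from h import *
s=get_state();print(s["tool_pos"],s["tcp_rot"],s["contact_force"],s["grip_width"],chest(s["tool_pos"]))
q,d=capture("top");sc,ds=capture("scene");cv2.imwrite("pics/top6.png",q);cv2.imwrite("pics/scene6.png",sc);np.save("pics/top6.npy",d)
v=proj("top",world([[-140,0,125]]))[0].astype(int);u=proj("scene",world([[-140,0,125]]))[0].astype(int);print(v,u)
cv2.imwrite("pics/crop6.png",np.hstack([cv2.resize(q[v[1]-25:v[1]+45,v[0]-35:v[0]+35],None,fx=6,fy=6,interpolation=2),cv2.resize(sc[u[1]-35:u[1]+35,u[0]-30:u[0]+30],None,fx=6,fy=6,interpolation=2)]))
```

```text
[459.91606609 -94.17693065 121.66592383] [ 3.14088629e+00 -7.21692906e-04 -2.11229355e+00] [ 0.53538871  0.25510647 -1.15676417] 0.3354381288737814 [[-193.70719791    3.33285423  121.66592383]]
[302 209] [295 211]
```

View pics/crop6.png

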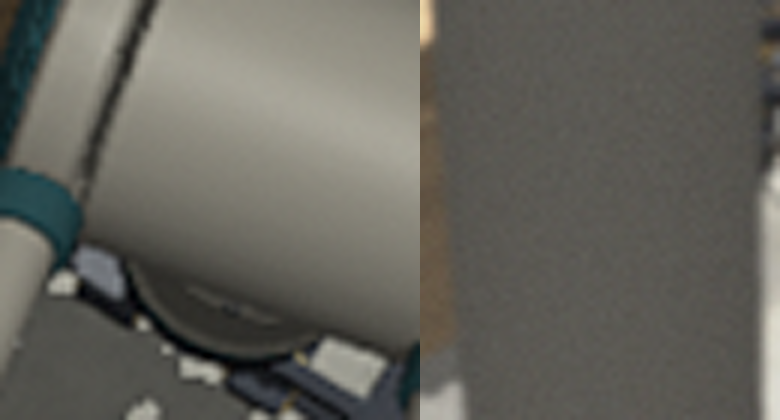

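Arm covers both views here, so I go by force. I advance the gate toward the staple (tool −x) in small steps.

Call:
{"name": "jog_arm", "arguments": {"increments": "-0.3 0 0 0 1; -0.6 0 0 0 1; -0.8 0 0 0 1; -1.0 0 0 0 1; -1.2 0 0 0 1; -1.3 0 0 0 1; -1.3 0 0 0 1"}}

```text
t: 14.48
tool_pos: [466.7, -82.7, 121.8]
tcp_rot: [3.141, -0.001, -2.114]
contact_force: [-2.5, -2.3, -2.4]
grip_width: 0.33
```

Run:
```python
from h import *
a=[]
s=get_state();print(s["t"],s["contact_force"],s["torque"],chest(s["tool_pos"]),s["grip_width"])
ey=np.array([np.cos(s["tcp_rot"][2]+np.pi),np.sin(s["tcp_rot"][2]+np.pi)]);print("force along hook y",s["contact_force"][:2]@ey)
```

```text
14.475 [-2.52598005 -2.33291544 -2.37240166] [-0.36693735  0.62305376 -0.1859139 ] [[-186.17088794   14.27688051  121.83187957]] 0.33042082273560597
force along hook y -3.3025895585919427
```

Call:
{"name": "jog_arm", "arguments": {"increments": "-0.1 0 0 0 1; -0.2 0 0 0 1; -0.3 0 0 0 1; -0.3 0 0 0 1"}}

```text
t: 14.98
tool_pos: [468.4, -79.9, 121.9]
tcp_rot: [3.141, -0.0, -2.114]
contact_force: [-3.7, -2.1, -1.5]
grip_width: 0.337
```

Run:
```python
from h import *
s=get_state();print(s["t"],s["contact_force"],s["torque"],chest(s["tool_pos"]),s["grip_width"])
ey=np.array([np.cos(s["tcp_rot"][2]+np.pi),np.sin(s["tcp_rot"][2]+np.pi)]);print("force along hook y",s["contact_force"][:2]@ey, s["contact_force"][:2]@[ey[1],-ey[0]])
```

```text
14.975 [-3.67084102 -2.12905787 -1.45686003] [-0.3214295   0.78483972 -0.14485981] [[-184.25860956   16.98578914  121.86415622]] 0.3371044062798791
force along hook y -3.7197154037168376 -2.0424687354298663
```

Call:
{"name": "jog_arm", "arguments": {"increments": "-0.2 0 0 0 1; -0.4 0 0 0 1; -0.6 0 0 0 1; -0.6 0 0 0 1"}}

```text
t: 15.48
tool_pos: [471.9, -74.9, 122.0]
tcp_rot: [-3.141, 0.0, -2.114]
contact_force: [-3.4, -1.8, -0.9]
grip_width: 0.333
```

```bash
cat > st.py <<'E'
from h import *
s=get_state();t=s["tcp_rot"][2];ey=-np.array([np.cos(t),np.sin(t)]);ex=np.array([ey[1],-ey[0]]);f=s["contact_force"]
k=chest(s["tool_pos"])[0];r=world([[-132.5,0,125]])[0,:2]-s["tool_pos"][:2]
print(s["t"],"F",f.round(1),"hook Fx,Fy",(f[:2]@ex).round(1),(f[:2]@ey).round(1),"T",s["torque"].round(3),"chest",k.round(1),"rod in hook",(r@ex-31.3).round(1),(r@ey).round(1),"yaw",round(t,3),"w",s["grip_width"].round(3))
E
python3 st.py
```

```text
Traceback (most recent call last):
  File "st.py", line 4, in <module>
    print(s["t"],"F",f.round(1),"hook Fx,Fy",(f[:2]@ex).round(1),(f[:2]@ey).round(1),"T",s["torque"].round(3),"chest",k.round(1),"rod in hook",(r@ex-31.3).round(1),(r@ey).round(1),"yaw",round(t,3),"w",s["grip_width"].round(3))
                                                                                                                                                                                                         ^^^^^^^^^^^^^^^^^^^^^
AttributeError: 'float' object has no attribute 'round'
```

Call:
{"name": "jog_arm", "arguments": {"increments": "-0.2 0 0 0 1; -0.4 0 0 0 1; -0.6 0 0 0 1; -0.6 0 0 0 1"}}

```text
t: 15.98
tool_pos: [475.2, -69.9, 122.0]
tcp_rot: [-3.141, 0.0, -2.114]
contact_force: [-1.7, -4.7, -1.8]
grip_width: 0.336
```

```bash
sed -i 's/s\["grip_width"\].round(3)/round(s["grip_width"],3)/' st.py; python3 st.py
```

```text
15.975 F [-1.7 -4.7 -1.8] hook Fx,Fy 0.9 -4.9 T [-0.705  0.6   -0.266] chest [-176.8   26.5  122. ] rod in hook 20.2 3.7 yaw -2.114 w 0.336
```

Call:
{"name": "jog_arm", "arguments": {"increments": "-0.2 0 0 0 1; -0.2 0.2 0 0 1; -0.2 0.5 0 0 1; -0.2 0.8 0 0 1; -0.2 1.0 0 0 1; -0.2 1.0 0 0 1"}}

```text
t: 16.73
tool_pos: [467.7, -62.7, 122.2]
tcp_rot: [-3.141, 0.001, -2.114]
contact_force: [-0.0, -0.6, -1.6]
grip_width: 0.336
```

```bash
python3 st.py
```

```text
16.725 F [-0.  -0.6 -1.6] hook Fx,Fy 0.3 -0.5 T [0.099 0.148 0.021] chest [-183.8   34.2  122.2] rod in hook 30.3 1.4 yaw -2.114 w 0.336
```

The force fell to zero, so the gate has snapped shut behind the rod. Next I swing the hook about the staple to point at the chest.

Call:
{"name": "jog_arm", "arguments": {"increments": "0.45 -0.1 0 -0.08 1; 0.9 -0.2 0 -0.155 1; 1.3 -0.3 0 -0.23 1; 1.75 -0.4 0 -0.305 1; 2.2 -0.5 0 -0.38 1; 2.65 -0.57 0 -0.46 1; 3.1 -0.67 0 -0.535 1; 3.52 -0.76 0 -0.611 1; 3.52 -0.76 0 -0.611 1"}}

```text
t: 17.85
tool_pos: [456.0, -97.2, 122.1]
tcp_rot: [-3.141, -0.0, -1.504]
contact_force: [-0.3, -0.9, -2.1]
grip_width: 0.337
```

```bash
python3 st.py
```

```text
17.85 F [-0.3 -0.9 -2.1] hook Fx,Fy -0.4 -0.9 T [ 0.019  0.169 -0.027] chest [-197.8    0.6  122.1] rod in hook 34.0 -0.5 yaw -1.504 w 0.337
```

Call:
{"name": "jog_arm", "arguments": {"increments": "0 0.2 0 0 1; 0 0.35 0 0 1; 0 0.45 0 0 1; 0 0.5 0 0 1; 0 0.5 0 0 1"}}

```text
t: 18.48
tool_pos: [451.8, -97.3, 122.2]
tcp_rot: [-3.139, -0.0, -1.503]
contact_force: [3.2, 1.5, -2.1]
grip_width: 0.342
```

Call:
{"name": "jog_arm", "arguments": {"increments": "0 0.05 0 0 1; 0 0.1 0 0 1; 0 0.1 0 0 1; 0 0.1 0 0 1"}}

```text
t: 18.98
tool_pos: [451.7, -97.5, 122.4]
tcp_rot: [-3.137, -0.0, -1.503]
contact_force: [5.8, 1.8, -2.8]
grip_width: 0.337
```

Call:
{"name": "jog_arm", "arguments": {"increments": "0 0.05 0 0 1; 0 0.1 0 0 1; 0 0.14 0 0 1; 0 0.14 0 0 1"}}

```text
t: 19.48
tool_pos: [451.6, -97.6, 122.7]
tcp_rot: [-3.135, -0.001, -1.504]
contact_force: [7.4, 1.2, -2.6]
grip_width: 0.335
```

Call:
{"name": "jog_arm", "arguments": {"increments": "0 0.04 0 0 1; 0 0.08 0 0 1; 0 0.08 0 0 1; 0 0.08 0 0 1"}}

```text
t: 19.98
tool_pos: [451.6, -97.7, 122.9]
tcp_rot: [-3.133, -0.001, -1.504]
contact_force: [10.0, 2.1, -3.1]
grip_width: 0.336
```

Call:
{"name": "jog_arm", "arguments": {"increments": "0 0 0 0 1; 0 0 0 0 1; 0 0 0 0 1; 0 0 0 0 1; 0 0 0 0 1; 0 0 0 0 1; 0 0 0 0 1; 0 0 0 0 1"}}

```text
t: 20.98
tool_pos: [451.6, -97.6, 122.9]
tcp_rot: [-3.133, -0.001, -1.504]
contact_force: [9.0, 2.1, -3.4]
grip_width: 0.341
```

```bash
python3 st.py
```

```text
20.975 F [ 9.   2.1 -3.4] hook Fx,Fy 9.2 1.5 T [ 0.453 -1.43   0.166] chest [-202.3    0.5  122.9] rod in hook 38.5 -0.4 yaw -1.504 w 0.341
```

Call:
{"name": "jog_arm", "arguments": {"increments": "0 0.03 0 0 1; 0 0.03 0 0 1; 0 0.03 0 0 1; 0 0.03 0 0 1; 0 0.03 0 0 1; 0 0.03 0 0 1; 0 0.03 0 0 1; 0 0.03 0 0 1"}}

```text
t: 21.98
tool_pos: [451.6, -97.7, 122.9]
tcp_rot: [-3.133, -0.001, -1.504]
contact_force: [9.3, 2.9, -4.5]
grip_width: 0.334
```

Call:
{"name": "jog_arm", "arguments": {"increments": "0 -0.2 0 0 1; 0 -0.5 0 0 1; 0 -0.6 0 0 1; 0 -0.6 0 0 1; 0 -0.6 0 0 1"}}

```text
t: 22.6
tool_pos: [452.3, -97.1, 121.7]
tcp_rot: [3.14, 0.0, -1.503]
contact_force: [-0.1, 0.0, -2.1]
grip_width: 0.337
```

```bash
python3 st.py
```

```text
22.6 F [-0.1  0.  -2.1] hook Fx,Fy -0.1 0.1 T [-0.018  0.163 -0.008] chest [-201.5    0.9  121.7] rod in hook 37.7 -0.9 yaw -1.503 w 0.337
```

Call:
{"name": "jog_arm", "arguments": {"increments": "0 0 0 0 -0.3; 0 0 0 0 -0.3; 0 0 0 0 -0.3; 0 0 0 0 -0.3; 0 0 0 0 -0.3; 0 1 -2 0 -0.3; 0 5 -6 0 -0.3; 0 10 -8 0 -0.3; 0 15 -8 0 -0.3; 0 15 -8 0 -0.3"}}

```text
t: 23.85
tool_pos: [300.8, -106.7, 202.1]
tcp_rot: [3.142, -0.0, -1.505]
contact_force: [1.3, 0.6, -0.3]
grip_width: 0.652
```

Call:
{"name": "jog_arm", "arguments": {"increments": "10 3 0 0 -0.3; 20 5 0 0 -0.3; 32 5 0 0 -0.3; 32 5 0 0 -0.3; 32 5 0 0 -0.3; 32 5 0 0 -0.3; 32 5 0 0 -0.3; 32 5 0 0 -0.3; 32 5 0 0 -0.3; 32 5 0 0 -0.3"}}

```text
t: 25.1
tool_pos: [275.6, -429.0, 202.4]
tcp_rot: [-3.141, -0.001, -1.502]
contact_force: [-0.2, -0.1, 0.2]
grip_width: 0.649
```

```bash
python3 st.py
python3 - <<'E'
from h import *
q,d=capture("top");sc,ds=capture("scene")
v=proj("top",world([[-120,0,110]]))[0].astype(int);u=proj("scene",world([[-120,0,110]]))[0].astype(int);print(v,u)
cv2.imwrite("pics/crop7.png",np.hstack([cv2.resize(q[v[1]-40:v[1]+60,v[0]-50:v[0]+50],None,fx=4,fy=4,interpolation=2),cv2.resize(sc[u[1]-50:u[1]+50,u[0]-50:u[0]+50],None,fx=4,fy=4,interpolation=2)]))
cv2.imwrite("pics/top7.png",q)
E
```

```text
25.1 F [-0.2 -0.1  0.2] hook Fx,Fy -0.2 -0.1 T [ 0.068  0.159 -0.023] chest [-400.4 -318.2  202.4] rod in hook 236.8 318.0 yaw -1.502 w 0.649
[301 201] [291 210]
```

View pics/crop7.png

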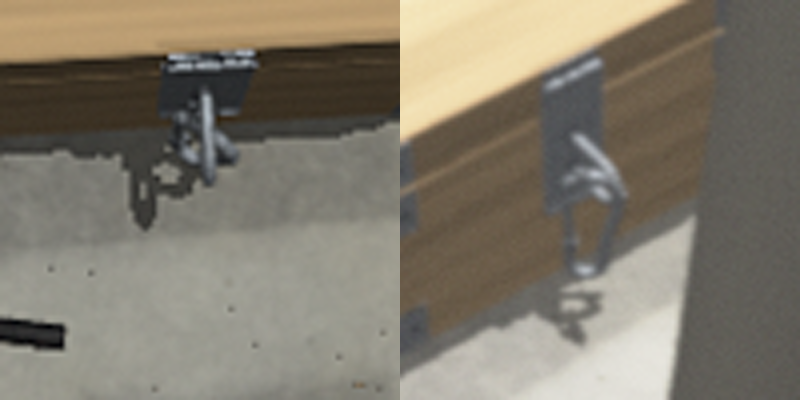

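The picture shows the hasp flat on the front (right panel, 570,130) and the hook hanging from the staple (585,220). The robot is well clear of both. I let it settle, then hand in.

Call:
{"name": "jog_arm", "arguments": {"increments": "0 0 0 0 -0.3; 0 0 0 0 -0.3; 0 0 0 0 -0.3; 0 0 0 0 -0.3; 0 0 0 0 -0.3; 0 0 0 0 -0.3; 0 0 0 0 -0.3; 0 0 0 0 -0.3"}}

```text
t: 26.2
tool_pos: [275.3, -430.0, 201.9]
tcp_rot: [-3.142, 0.0, -1.503]
contact_force: [-0.4, -0.2, 0.6]
grip_width: 0.65
```

Run:
```python
from h import *
q,d=capture("top");a=cv2.imread("pics/top7.png");b=cv2.imread("pics/top1.png")
print("changed px last s",(cv2.absdiff(q,a).max(2)>40).sum())
m=(cv2.absdiff(q,b).max(2)>60).astype(np.uint8)
n,l,s,c=cv2.connectedComponentsWithStats(m)
print([(s[i,:5].tolist()) for i in range(1,n) if s[i,4]>12])
print(hand_in())
```

```text
changed px last s 154
[[290, 178, 26, 32, 394], [269, 200, 27, 39, 424], [330, 224, 13, 29, 44], [323, 235, 7, 13, 16], [357, 304, 21, 9, 115], [287, 308, 69, 35, 337], [393, 308, 43, 19, 244], [451, 315, 20, 31, 232], [407, 318, 6, 12, 44], [303, 323, 47, 21, 200], [414, 323, 9, 12, 52], [179, 333, 20, 3, 29], [395, 333, 43, 12, 216], [220, 354, 28, 29, 65], [461, 360, 11, 10, 79], [305, 370, 20, 13, 94], [284, 380, 42, 18, 174], [267, 395, 18, 10, 59], [195, 401, 3, 19, 28], [277, 411, 13, 7, 37]]
the job is handed in; nothing more can be done
None
```

The job is done and handed in at about 26 s of the 72 s allowed; the hand-in gave no verdict.

- **Hasp:** I folded it down and pushed it to its stop. At the end the push rose to about 9 N with no further movement, and it looks flat against the front in the last picture.
- **Hook:** I gripped the largest of the three hooks and pressed its gate onto the staple at about 3 to 5 N. The force dropped to zero as I drew the rod into the bow, which I took as the gate snapping shut.
- **Pull test:** I pulled towards the robot at about 9 to 10 N for two seconds and the hook held. The highest reading in the job was about 11 N (including the hook's weight), though force was read only at the end of each move, not continuously.
- **Release:** I slackened, let go and moved the arm away. The last picture shows the hook hanging from the staple and the robot clear of it.

**Checks that fell short:**
- The arm hid the staple from both cameras during the insertion, so I judged the latching by force and did not see it happen.
- In the last second before hand-in, 154 pixels of the top view still changed. I did not look into why; it could be the hook still swinging slightly, the arm or image noise.
- Comparing the top view with the one taken before I touched anything, the larger changes were at the hasp, its shadow, the hook's old place and along the near edge of the view. I took that last group for the arm and its shadow but did not check. I saw no bystander moved.

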